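# Load the hub blank on the indexing fixture and hold its plunger out

### The arm

A 6-joint arm with a two-finger parallel gripper is mounted at the origin on the work surface. World frame = base frame: x ahead of the robot, y to its left, z up, the work surface at z = 0. Lengths are in m, angles in rad, forces in N, time in s.
With the tool pointing down it reaches from about 0.3 to 0.85 m from the base axis. Payload 4.2 kg.
Tool frame: the origin (TCP) lies on the centre line of the jaws, within the pads' length; the fingertips stand 22 mm ahead of it and the grasp point (between the pads) lies 3 mm ahead of it; z points along the fingers, y is the direction in which the jaws open and shut (so a half turn about z gives the same grasp; the last joint's range is limited). The gripper opens to 91 mm and grips with 3 to 60 N. Pads are 32 mm wide; open, the fingers measure 118 mm over their backs; the gripper's body (76 mm by 178 mm) begins 60 mm behind the grasp point.
Start: joints at [1.22, 0.32, 1.565, -0, 1.257, -0.02], TCP at [0.187, 0.544, 0.236] pointing down, gripper open.
Joint ranges: [-3.11, 3.11], [-0.84, 2.01], [0.21, 2.61], [-1.34, 4.49], [0.05, 2.63], [-2.56, 2.56]. Speed limits (rad/s): [2.57, 2.57, 3.14, 3.14, 3.14, 3.14].

### API

Orientations are given as a rotation vector (axis times angle).
In Python, from workcell import * gives the robot as it stands. The module is installed in compiled form; this text tells all that it offers.
- The arm moves only by the shell command python3 -m pendant 'ROWS' [OPENING]. ROWS is JSON, one flat list of numbers, 6 for each row, row after row: the shift along the world's x, y, z in units of 40 mm (1.0 is 40 mm), then the turn, a rotation vector about the world's x, y, z in degrees. A call has exactly 8 rows; each row shifts and turns the pose as measured when the row begins; what a row does not reach is not made up. A row lasts 1/10 s, in which the tool goes at most 50 mm and 8.59 degrees, less where a joint would pass 70% of its speed; a pose out of reach is approached as far as the arm can. A call is refused whole if a number of a shift passes 1 or a number of a turn 8.59, either way. A call with a gripper value outside its range is refused whole. OPENING is the gripper's target within -1 to 1 (fully open at 1, half-way at 0, shut at -1), set as the call begins (- or left out, the last holds). The fingers move at their own pace and stop on an object; the grip force is fixed at half the most. Time passes only in rows, so rows that do not move let the fingers close, or fill a call up. It gives the time, the measured TCP pose, the force and the opening at its end, in the units of the state.
- observe(): the state, without advancing time (a new reading comes with each control period).
- camera(name): name is "side" or "top" or "wrist"; returns (picture, depth): 384x512x3 uint8, red, green, blue; 384x512 float32, m along the optical axis (not along the pixel's ray), 0 where there is no reading.
- camera_params(name): a dict with "intrinsics" (3x3 intrinsics, pixels), "k1" (the pictures are not rectified: a ray, as slopes to the right and down, at radius r is drawn at 1 + k1 r^2 times it, then the intrinsics apply), "rvec" (rotation vector, rad) and "tvec" (3), from world to camera coordinates, as OpenCV has them; the wrist camera has in their place "T_tool_cam" (4x4, takes a point from camera to tool coordinates, whose origin is the TCP and whose axes are the flange's). Camera axes: x right, y down, z forward; pixel columns grow to the right and rows downward; lengths in m; the calibration is good to about 2 mm. A picture is of the moment at which its call begins: read the wrist's pose just before it. camera_params takes no time and is no camera call.
- sign_off(): hands the job in, once; it reports no verdict.
Trained networks look in the newest picture that a camera, given by its name, has taken for a name from the list of things; names that differ only in an ending like _2 or _b are one class to them, and where a whole thing is asked for, a point or a joint stands for the part that bears it (a point fixed in the world has none). Each returns a list of dicts, best first, with "p" (0 to 1); they miss things now and then, are a little off and sometimes report something else, mostly with a low value. They report only what shows in the picture. A call takes as long as a camera call.
- regions_of(camera, query): "pixels" (384x512 bool, what is visible of it) and "location" ([column, row] in pixels, amid what is visible of it).
- landmark_of(camera, query): "location" ([column, row] in pixels: a listed point, or the origin of a listed thing).
The state is a dict: "time_s": time; "joint_positions": joint angles; "qvel": joint speeds; "tau": joint torques, N m; "eef_pos": TCP position; "eef_rot": TCP orientation; "ft_force": force on the tool from outside, world axes, zero at the start; "moment": the same for the moment, N m; "finger_gap": finger opening in m.
Only numpy, scipy, OpenCV 4.12 (cv2) and the standard library are available. Lean on these libraries where they do the work, as an engineer would, in place of code of your own. Each camera call takes 0.05 s, during which the arm holds its last target.

### The job

Load the indexing fixture for drilling: lift the aluminium hub blank up and off its storage post, lower it in hand (no dropping), flange down, over the spigot in the middle of the round index plate until it sits flat and fully home, and let go of it. Then take the black knob of the fixture's sprung index plunger, pull it straight up as far as it goes and finish while still holding it there, pin clear of its hole, so that I can turn the plate to the first position. Leave the brass bush on its post and the yellow block, glue jar and pencil where they are.

Things in the scene. Friction and masses are not known exactly. Their poses are not given: they have to be found in the camera images.
- hub_boss (a point): Loose aluminium hub blank, about 130 g: flange 64 mm across, 10 mm thick at the bottom, with a round boss 36 mm across, 34 mm tall on it (44 mm in all), 24 mm bore right through; z is its axis, upright at the start. The point is on the axis half-way up the boss: 27 mm above the underside, 17 mm above the flange's top face. It stands over a post, underside on the board. Grip it by the boss.
- stock_board: Fixed wooden board 260 (x) x 90 x 20 mm; origin under its centre. Two upright steel posts, 14 mm across, stand on its middle line 75 mm either way of the centre along x and rise 65 mm above the board's top (21 mm above the hub's top). The hub is on one post, the brass bush on the other; either may be on either.
- spigot_seat (a point): Centre of the level top face of the fixture's round steel index plate (210 mm across, face 40 mm above the bench), where the hub's underside comes to rest. The spigot rises 22 mm from here: 22 mm across for the lower 10 mm, then tapering to 10 mm at its top. z is up; y points towards the plunger.
- fixture: Indexing fixture fixed to the bench, green base 230 (x) x 265 mm, 18 mm thick; origin at the bench under the spigot's axis, y towards the plunger. Its steel plate has twelve index holes 90 mm from the centre and turns only when the pin is out of its hole. The green bracket beyond the plate's rim carries the plunger; its arm's top is 64 mm above the bench.
- knob (a point): Centre of the black plunger knob, an upright cylinder 30 mm across, 24 mm tall, 90 mm from the spigot's axis, 94 mm above the bench with the pin home; moves with the knob. Under it stands a steel sleeve 20 mm across, with a 24 mm nut at its foot, on the bracket arm 30 mm below this point. Pull straight up, no turning; it has no parking position and springs back when let go.
- plunger (a joint): Lift of the plunger in m: 0 with the pin home 10 mm deep in its index hole, 0.015 pulled up to its solid stop (pin 5 mm clear of the plate). The spring resists with about 9 N at the start and 17 N at the stop.
- bush_center (a point): Loose brass bush 42 mm across, 38 mm tall, 22 mm bore, on the other post; centre, half-way up. To be left alone.
- block_center (a point): Centre of a loose yellow wooden block lying on the bench, 130 (x) x 28 x 16 mm. To be left alone.
- jar_center (a point): Centre of a loose glue jar with a red cap, 56 mm across, 75 mm tall, on the bench. To be left alone.
- pencil_center (a point): Centre of a loose red pencil lying on the bench, 172 mm long (x), 8 mm thick. To be left alone.

How it is judged:
On the way, in this order (a step that is already met when the one before it is completed fails the run):
1. the hub is held up clear of its post (height (world z) of hub_boss above 0.11 m and contact force between hub and the fingers above 0.5 N), for 0.1 s.
2. the hub is lowered over the spigot in the fingers (horizontal distance between hub_boss and spigot_seat below 0.005 m and z of hub_boss in the frame of spigot_seat below 0.039 m and contact force between hub and the fingers above 0.5 N), for 0.02 s.
3. the hub sits fully home on the spigot and is let go, with the plunger still home (horizontal distance between hub_boss and spigot_seat below 0.0035 m and z of hub_boss in the frame of spigot_seat between 0.024 and 0.029 m and angle between hub_boss's own z axis and vertical below 0.06 rad and contact force between hub and the fingers below 0.1 N and contact force between hub and the arm below 0.1 N and value of joint plunger below 0.003 m), for 0.2 s.
4. the plunger is pulled fully up by the robot (value of joint plunger above 0.012 m and (contact force between plunger and the fingers above 3 N or contact force between plunger and the arm above 3 N) and horizontal distance between hub_boss and spigot_seat below 0.0035 m and z of hub_boss in the frame of spigot_seat below 0.029 m and angle between hub_boss's own z axis and vertical below 0.06 rad), for 0.3 s.
At the end, for the whole second after the job is handed in: The robot holds the plunger at least 12 mm of its 15 mm up, the pin 2 mm or more clear of the plate; the hub, untouched, stands upright and flat on the plate (within 2 mm of the plate, 3.5 mm of the spigot's axis) (all of step 4 and z of hub_boss in the frame of spigot_seat above 0.024 m and contact force between hub and the fingers below 0.1 N and contact force between hub and the arm below 0.1 N and linear speed of hub below 0.02 m/s and contact force between plunger and hub below 0.1 N); the arm keeps its last pose, push and grip.
It fails at once if the brass bush is moved more than 15 mm (distance of bush_center from where it was at the start of the episode above 0.015 m).
It fails at once if the yellow block, glue jar or pencil is moved more than 20 mm (distance of any of block_center, jar_center, pencil_center from where it was at the start of the episode above 0.02 m).
It also fails if it takes over 51 s, if anything falls off the work surface, if the arm or the gripper's body presses on something with over 40 N, if the wrist force passes 120 N, or if a joint passes its speed limit or range.

## Working session

There is one attempt and no reset: what is moved stays moved. The work goes in short steps, Python scripts to look and compute and a shell command to move; the robot and the scene stay as the last step left them, time stands still between calls to the robot, and variables do not carry over. Pictures are saved under pics/ and viewed, and the job is handed in when it is done.

```bash
mkdir -p pics; cat > h.py <<'E'
from workcell import *
import numpy as np, cv2
from scipy.spatial.transform import Rotation as R
def cam(name):
    p=camera_params(name);K=np.array(p["intrinsics"])
    if name=="wrist":
        s=observe();T=np.eye(4);T[:3,:3]=R.from_rotvec(s["eef_rot"]).as_matrix();T[:3,3]=s["eef_pos"]
        M=T@np.array(p["T_tool_cam"])
    else:
        V=np.eye(4);V[:3,:3]=R.from_rotvec(np.ravel(p["rvec"])).as_matrix();V[:3,3]=np.ravel(p["tvec"]);M=np.linalg.inv(V)
    return K,p["k1"],M
def slope(K,k1,uv):
    uv=np.atleast_2d(np.array(uv,float))
    return cv2.undistortPoints(uv.reshape(-1,1,2),K,np.array([k1,0,0,0,0.])).reshape(-1,2)
def ray(c,uv):
    K,k1,M=c; s=slope(K,k1,uv)
    d=np.c_[s,np.ones(len(s))]@M[:3,:3].T
    return M[:3,3],d
def atz(c,uv,z):
    o,d=ray(c,uv); t=(z-o[2])/d[:,2]; return o+d*t[:,None]
def tri(rays):
    A=np.zeros((3,3));b=np.zeros(3)
    for o,d in rays:
        d=d/np.linalg.norm(d);P=np.eye(3)-np.outer(d,d);A+=P;b+=P@o
    x=np.linalg.solve(A,b)
    return x,[np.linalg.norm((np.eye(3)-np.outer(d,d)/(d@d))@(x-o)) for o,d in rays]
def cloud(c,depth,mask):
    K,k1,M=c; v,u=np.nonzero(mask&(depth>0)); s=slope(K,k1,np.c_[u,v]); z=depth[v,u]
    return (np.c_[s*z[:,None],z])@M[:3,:3].T+M[:3,3]
E
python3 - <<'E'
from h import *
s=observe();print(s["time_s"],s["eef_pos"],s["eef_rot"],s["ft_force"],s["finger_gap"])
import pickle
D={}
for n in ["top","side","wrist"]:
    c=cam(n);im,d=camera(n);cv2.imwrite(f"pics/{n}0.png",im[:,:,::-1])
    D[n]=dict(c=c,im=im,d=d)
    print(n,c[2][:3,3].round(3))
    for q in ["hub_boss","spigot_seat","knob","bush_center","stock_board","fixture"] if n!="wrist" else ["hub_boss","knob"]:
        r=landmark_of(n,q); D[n][q]=r
        print(n,q,[(np.round(x["location"],1),round(x["p"],2)) for x in r[:3]])
pickle.dump(D,open("D0.pkl","wb"))
for q in ["hub_boss","spigot_seat","knob","bush_center"]:
    if D["top"][q] and D["side"][q]:
        rs=[]
        for n in["top","side"]:
            o,d=ray(D[n]["c"],D[n][q][0]["location"]);rs.append((o,d[0]))
        print(q,tri(rs))
print(observe()["time_s"])
E
```

```text
0.0 [0.18659835 0.5433759  0.2351332 ] [-5.17146370e-01 -3.09843183e+00  2.75659281e-03] [-0.00425406  0.25887662 -0.84478024] 0.09152614555670065
top [0.483 0.067 1.269]
top hub_boss [(array([372.8, 225.3]), 0.93)]
top spigot_seat [(array([243.7, 225.2]), 0.68)]
top knob [(array([212.3, 232.2]), 0.58)]
top bush_center [(array([373.2, 226.5]), 0.7), (array([373.1, 173.8]), 0.49)]
top stock_board [(array([368.6, 201.9]), 0.71)]
top fixture [(array([242.4, 220.7]), 0.62)]
side [0.488 0.89  0.821]
side hub_boss [(array([301.5, 135.2]), 0.48)]
side spigot_seat [(array([288.3, 209.3]), 0.93)]
side knob [(array([298.6, 214.6]), 0.6)]
side bush_center [(array([261.2, 137.4]), 0.44)]
side stock_board [(array([278.2, 143.6]), 0.57)]
side fixture [(array([284.3, 218.5]), 0.92), (array([294.7, 219.3]), 0.39)]
wrist [0.108 0.572 0.385]
wrist hub_boss []
wrist knob []
hub_boss (array([ 0.48560853, -0.24351846,  0.04704478]), [np.float64(0.0036922560333625476), np.float64(0.0036922560333626426)])
spigot_seat (array([0.49763773, 0.11454563, 0.03443844]), [np.float64(0.004041268983151212), np.float64(0.004041268983151122)])
knob (array([0.4740091 , 0.19557866, 0.1008172 ]), [np.float64(0.0013001947444089622), np.float64(0.0013001947444090474)])
bush_center (array([ 0.55435989, -0.23624085,  0.03866134]), [np.float64(0.06912166685693771), np.float64(0.06912166685693764)])
0.85
```

View pics/top0.png

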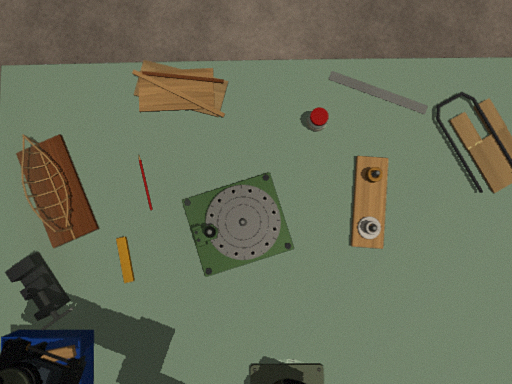

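View pics/side0.png

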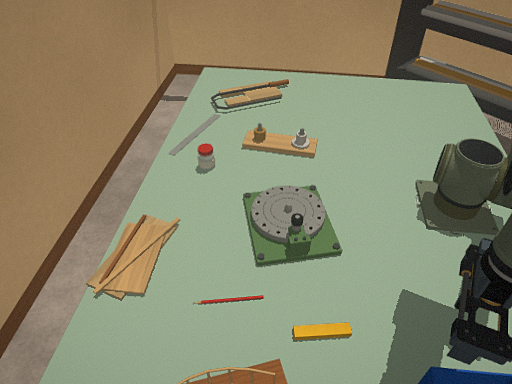

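The top view shows the hub at about (370,228) on the near post and the bush at (373,174) on the far one. The spigot is at (242,222) and the knob at (209,231). In the side view the hub is at (301,137), the bush at (260,132) and the knob at (297,220). I'll go by way of the fixture, turning the jaws to be parallel to the fixture's x axis.

```bash
python3 -m pendant '[0.5,-1,0.2,0,0,-8, 0.5,-1,0.2,0,0,-8, 0.5,-1,0,0,0,-8, 0.5,-1,0,0,0,-8, 0.5,-1,0,0,0,-8, 0.5,-1,0,0,0,-8, 0.5,-1,0,0,0,-8, 0.5,-1,0,0,0,0]' 1
python3 -m pendant '[0.5,-1,0,0,0,0, 0.5,-1,0,0,0,0, 0.5,-1,0,0,0,0, 0.4,-0.8,0,0,0,0, 0.3,-0.4,0,0,0,0, 0.3,-0.2,0,0,0,0, 0,0,0,0,0,0, 0,0,0,0,0,0]'
```

```text
time_s: 1.65
eef_pos: [0.3488, 0.2173, 0.2524]
eef_rot: [1.948, 2.462, 0.009]
ft_force: [0.4, -0.3, 0.6]
finger_gap: 0.0914
time_s: 2.45
eef_pos: [0.4533, 0.0294, 0.254]
eef_rot: [1.956, 2.451, 0.016]
ft_force: [-0.1, 0.3, 0.1]
finger_gap: 0.0912
```

```bash
cat > look.py <<'E'
from h import *
import sys,pickle
tag=sys.argv[1]; qs=sys.argv[2:]
c=cam("wrist");im,d=camera("wrist");cv2.imwrite(f"pics/{tag}.png",im[:,:,::-1])
out=dict(c=c,im=im,d=d)
print("cam",c[2][:3,3].round(4),c[2][:3,2].round(3))
for q in qs:
    r=landmark_of("wrist",q);out[q]=r
    print(q,[(np.round(x["location"],1),round(x["p"],2)) for x in r[:3]])
pickle.dump(out,open(tag+".pkl","wb"))
print(observe()["time_s"])
E
python3 look.py w1 spigot_seat knob
```

```text
cam [0.4337 0.1109 0.4029] [ 0.076 -0.28  -0.957]
spigot_seat []
knob [(array([323.3,  10.1]), 0.81)]
2.6
```

View pics/w1.png

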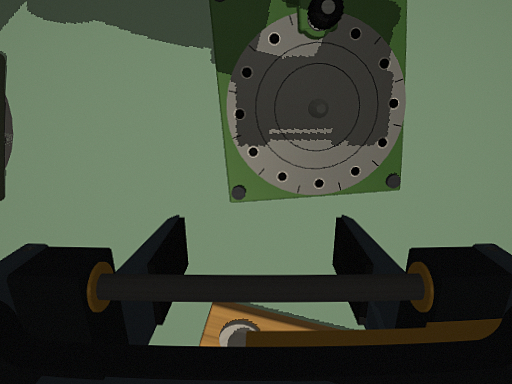

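The plate is at the top of the picture: spigot about (318,108), knob (324,12). I'll take a second view from further along +y, then work out the centre.

```bash
python3 -m pendant '[0.4,0.8,0,0,0,0, 0.5,0.9,0,0,0,0, 0.3,0.6,0,0,0,0, 0,0,0,0,0,0, 0,0,0,0,0,0, 0,0,0,0,0,0, 0,0,0,0,0,0, 0,0,0,0,0,0]'
python3 look.py w2 spigot_seat knob
```

```text
time_s: 3.4
eef_pos: [0.4974, 0.1274, 0.2548]
eef_rot: [1.947, 2.458, 0.014]
ft_force: [-0.3, -0.4, 0.4]
finger_gap: 0.0909
cam [0.4772 0.2089 0.4037] [ 0.077 -0.281 -0.957]
spigot_seat [(array([266.6, 179.8]), 0.66)]
knob [(array([255.8, 106.2]), 0.79)]
3.55
```

View pics/w2.png

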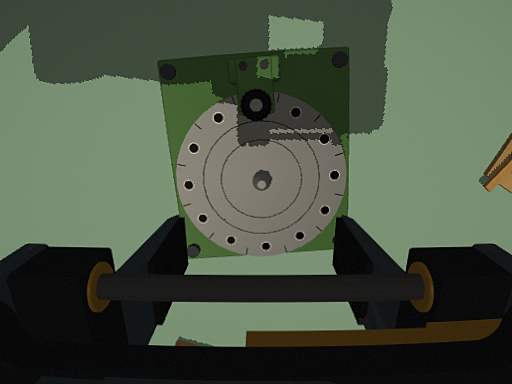

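```bash
cat > plate.py <<'E'
from h import *
import pickle
a=pickle.load(open("w1.pkl","rb"));b=pickle.load(open("w2.pkl","rb"))
W1=[(274,39),(247,72),(240,114),(253,152),(282,177),(319,183),(355,171),(382,142),(394,104),(384,63),(356,34)]
W2=[(218,118),(194,148),(189,185),(203,218),(231,240),(266,246),(300,236),(325,211),(334,175),(324,139),(296,112)]
def ref(im,p):
    g=cv2.cvtColor(im,cv2.COLOR_RGB2GRAY).astype(float);u,v=p;w=g[v-8:v+9,u-8:u+9]
    m=(w<30).astype(np.uint8);n,l,s,cc=cv2.connectedComponentsWithStats(m)
    if n<2:return (u,v),0
    i=1+np.argmin(np.hypot(*(cc[1:]-8).T)+ (s[1:,4]<6)*20)
    return cc[i]+[u-8,v-8],s[i,4]
P=[];A=[];B=[]
for p,q in zip(W1,W2):
    (u,na),(v,nb)=ref(a["im"],p),ref(b["im"],q)
    o1,d1=ray(a["c"],u);o2,d2=ray(b["c"],v)
    x,e=tri([(o1,d1[0]),(o2,d2[0])]);P.append(x);A.append(atz(a["c"],u,.04)[0]);B.append(atz(b["c"],v,.04)[0])
    print(p,np.round(u,1),na,np.round(v,1),nb,x.round(4),round(e[0],4))
def circ(P):
    P=np.array(P);s=np.linalg.lstsq(np.c_[2*P[:,:2],np.ones(len(P))],(P[:,:2]**2).sum(1),rcond=None)[0]
    r=np.sqrt(s[2]+s[:2]@s[:2]);return s[:2].round(4),r.round(4),(np.hypot(*(P[:,:2]-s[:2]).T)-r).round(4)
for n,Q in (("tri",P),("A",A),("B",B)):print(n,circ(Q),np.mean(Q,0)[2])
ks=[(x["c"],x["knob"][0]["location"]) for x in (a,b)]
print("knob",tri([(ray(c,l)[0],ray(c,l)[1][0]) for c,l in ks]))
# depth checks
c=b["c"]
pc=cloud(c,b["d"],np.ones((384,512),bool)); 
C=circ(B)[0]
r=np.hypot(*(pc[:,:2]-C).T)
print("plate z",np.median(pc[(r<.06)&(r>.03)][:,2]))
K=C+0.09*np.array([-.26,.96])
m=(np.hypot(*(pc[:,:2]-K).T)<.03)&(pc[:,2]>.085); q=pc[m]; print("knob top",len(q),np.percentile(q[:,2],[10,50,90]));t=q[q[:,2]>np.percentile(q[:,2],80)-.004];print(t.mean(0),t.min(0),t.max(0))
m=(r<.02)&(pc[:,2]>.052);print("spigot",pc[m].mean(0),pc[m].max(0))
E
python3 plate.py
```

```text
(274, 39) [274.   38.1] 68 [217.8 117.5] 55 [0.4381 0.1807 0.0419] 0.0
(247, 72) [246.2  72.1] 68 [193.2 147.5] 50 [0.416  0.1395 0.0396] 0.0
(240, 114) [239.3 113.9] 63 [188.1 184.6] 42 [0.4179 0.0929 0.0406] 0.0002
(253, 152) [252.7 151.6] 49 [202.3 217.8] 38 [0.4425 0.0532 0.0396] 0.0001
(282, 177) [281.9 176. ] 44 [230.7 239.7] 33 [0.4839 0.0318 0.0404] 0.0
(319, 183) [318.7 182.8] 46 [265.6 245.7] 35 [0.5305 0.0334 0.0402] 0.0
(355, 171) [354.7 170.7] 49 [299.5 235.2] 36 [0.5698 0.0581 0.0405] 0.0001
(382, 142) [382.2 142.1] 52 [324.6 209.7] 40 [0.5917 0.0994 0.0408] 0.0
(394, 104) [393.2 102.9] 60 [334.2 174.6] 52 [0.5903 0.146  0.0401] 0.0001
(384, 63) [383.8  63. ] 68 [324.1 138.5] 59 [0.5656 0.1855 0.0396] 0.0
(356, 34) [355.1  33.3] 77 [295.2 112.1] 65 [0.524 0.207 0.041] 0.0
tri (array([0.504 , 0.1194]), np.float64(0.0901), array([-0.0002,  0.0001, -0.    ,  0.0003, -0.0002, -0.0001, -0.0001,
       -0.    ,  0.0002,  0.0002, -0.0003])) 0.04040200228730318
A (array([0.504 , 0.1195]), np.float64(0.0901), array([-0.    ,  0.0001, -0.0001,  0.0002, -0.0001, -0.    , -0.0001,
        0.0002,  0.    , -0.0001, -0.    ])) 0.03999999999999998
B (array([0.504 , 0.1194]), np.float64(0.0902), array([-0.0001,  0.0001,  0.0002,  0.    , -0.0002, -0.0002,  0.0001,
        0.0001,  0.0002,  0.0001, -0.0003])) 0.03999999999999997
knob (array([0.47697499, 0.20427658, 0.09528557]), [np.float64(0.0010726913518099498), np.float64(0.0010726913518100116)])
plate z 0.32945776600377086
knob top 762 [0.10372314 0.10571966 0.10690753]
[0.47752681 0.20520691 0.10563543] [0.46343276 0.19035722 0.10256342] [0.49264672 0.21935796 0.10849746]
spigot [0.50327139 0.12049298 0.05807713] [0.51361142 0.12974867 0.06356525]
```

Both views agree: spigot axis (0.504, 0.1194), face z 0.0404, knob (0.4775, 0.2053) and fixture y at 107°. Next is the hub.

```bash
python3 -m pendant '[0,-1,0,0,0,4, 0,-1,0,0,0,0, 0,-1,0,0,0,0, -0.1,-1,0,0,0,0, -0.1,-1,0,0,0,0, -0.1,-1,0,0,0,0, -0.1,-1,0,0,0,0, -0.1,-1,0,0,0,0]'
python3 -m pendant '[0,-0.7,0,0,0,0, 0,-0.3,0,0,0,0, 0,0,0,0,0,0, 0,0,0,0,0,0, 0,0,0,0,0,0, 0,0,0,0,0,0, 0,0,0,0,0,0, 0,0,0,0,0,0]'
python3 look.py w3 hub_boss bush_center
```

```text
time_s: 4.35
eef_pos: [0.476, -0.2012, 0.2559]
eef_rot: [1.847, 2.53, 0.02]
ft_force: [0.1, 0.5, 0.3]
finger_gap: 0.0913
time_s: 5.15
eef_pos: [0.4749, -0.2427, 0.256]
eef_rot: [1.851, 2.528, 0.022]
ft_force: [-0.0, 0.2, 0.0]
finger_gap: 0.0911
cam [ 0.448  -0.1634  0.4049] [ 0.103 -0.272 -0.957]
hub_boss [(array([266.8, 173.1]), 0.65)]
bush_center [(array([370.1, 210.5]), 0.57)]
5.3
```

View pics/w3.png

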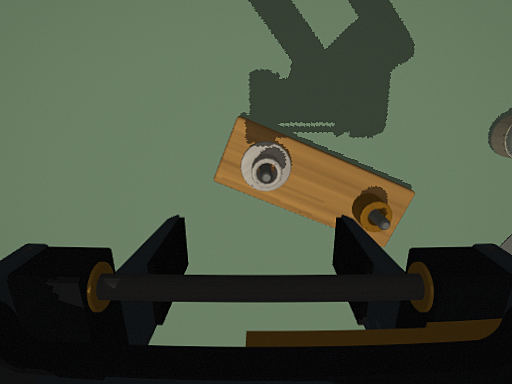

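Hub at about (266,167), with the boss ring and post inside it; the bush at (373,218) is clear of the jaw sweep. Second view: nearer and shifted.

```bash
python3 -m pendant '[0.1,0.6,-0.6,0,0,0, 0,0.2,-0.8,0,0,0, 0,0,-0.4,0,0,0, 0,0,0,0,0,0, 0,0,0,0,0,0, 0,0,0,0,0,0, 0,0,0,0,0,0, 0,0,0,0,0,0]'
python3 look.py w4 hub_boss bush_center
python3 - <<'E'
import cv2,pickle
a=pickle.load(open("w3.pkl","rb"))["im"][120:240,200:420];b=pickle.load(open("w4.pkl","rb"))["im"]
cv2.imwrite("pics/w3z.png",cv2.resize(a,None,fx=3.6,fy=3.6,interpolation=2)[:,:,::-1])
E
```

```text
time_s: 6.1
eef_pos: [0.4813, -0.2118, 0.1861]
eef_rot: [1.848, 2.519, 0.024]
ft_force: [-0.5, 0.4, 0.5]
finger_gap: 0.091
cam [ 0.4533 -0.1318  0.3344] [ 0.11  -0.276 -0.955]
hub_boss [(array([249.3, 209.6]), 0.86)]
bush_center [(array([374.2, 255.5]), 0.78)]
6.25
```

View pics/w4.png

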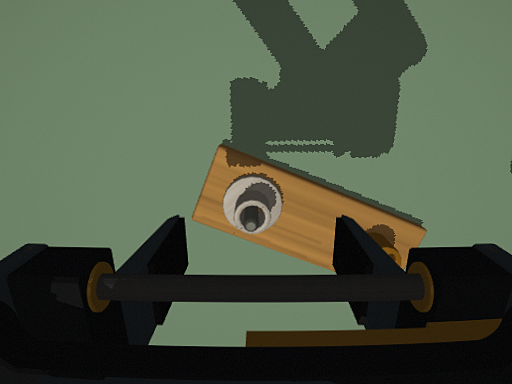

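View pics/w3z.png

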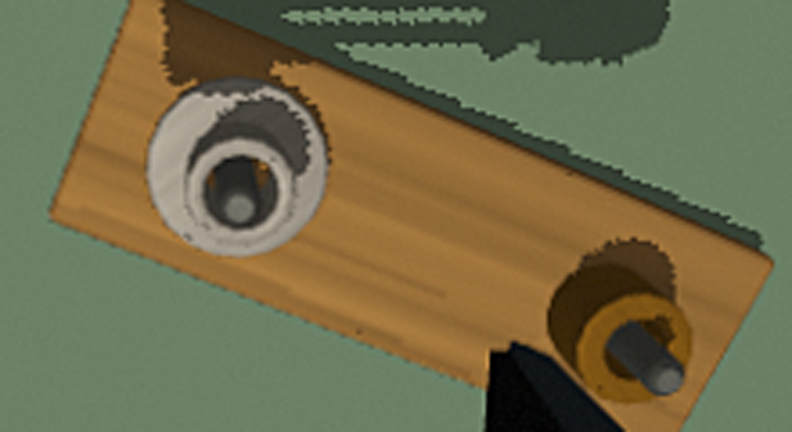

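```bash
python3 - <<'E'
from h import *
import pickle
from scipy.optimize import least_squares
for t,roi in (("w3",(225,125,305,205)),("w4",(205,160,300,250))):
    b=pickle.load(open(t+".pkl","rb"));c=b["c"];im=b["im"]
    hsv=cv2.cvtColor(im,cv2.COLOR_RGB2HSV);x0,y0,x1,y1=roi
    m=np.zeros(im.shape[:2],np.uint8);m[y0:y1,x0:x1]=(hsv[y0:y1,x0:x1,1]<75)
    n,l,s,cc=cv2.connectedComponentsWithStats(m);i=1+np.argmax(s[1:,4]);m=(l==i).astype(np.uint8)
    cs,_=cv2.findContours(m,cv2.RETR_EXTERNAL,cv2.CHAIN_APPROX_NONE);ct=max(cs,key=len)[:,0,:].astype(float)
    P=atz(c,ct,.030)[:,:2]
    f=lambda p:np.hypot(*(P-p[:2]).T)-p[2]
    r=least_squares(f,[.48,-.245,.032],loss="soft_l1",f_scale=.0007)
    print(t,"flange@z.03",s[i,4],r.x.round(4),np.percentile(np.abs(f(r.x)),[50,90]).round(4))
    pc=cloud(c,b["d"],np.ones(im.shape[:2],bool));C=r.x[:2]
    k=pc[(np.hypot(*(pc[:,:2]-C).T)<.05)]
    for lo,hi in((.015,.025),(.026,.036),(.058,.070),(.08,.09)):
        q=k[(k[:,2]>lo)&(k[:,2]<hi)];print("  z",lo,len(q),q.mean(0).round(4),q.min(0).round(4),q.max(0).round(4))
    v=im.copy();cv2.drawContours(v,[ct.astype(int).reshape(-1,1,2)],-1,(255,0,0),1);cv2.imwrite(f"pics/{t}c.png",cv2.resize(v[y0-10:y1+10,x0-10:x1+10],None,fx=4,fy=4,interpolation=0)[:,:,::-1])
    b["ct"]=ct;pickle.dump(b,open(t+".pkl","wb"))
a,b=[pickle.load(open(t+".pkl","rb")) for t in("w3","w4")]
print(tri([(ray(x["c"],x["hub_boss"][0]["location"])[0],ray(x["c"],x["hub_boss"][0]["location"])[1][0]) for x in(a,b)]))
E
```

```text
w3 flange@z.03 1909 [ 0.4844 -0.2345  0.031 ] [0.0002 0.0006]
  z 0.015 2537 [ 0.4831 -0.2318  0.0201] [ 0.4346 -0.2814  0.0154] [ 0.5343 -0.1889  0.0246]
  z 0.026 1154 [ 0.4821 -0.2307  0.0301] [ 0.4526 -0.2672  0.0265] [ 0.5159 -0.2037  0.0359]
  z 0.058 466 [ 0.4837 -0.2345  0.0635] [ 0.4664 -0.2525  0.058 ] [ 0.5019 -0.2176  0.0692]
  z 0.08 119 [ 0.4827 -0.2351  0.0837] [ 0.4763 -0.2421  0.0803] [ 0.4895 -0.2288  0.0865]
w4 flange@z.03 2678 [ 0.4843 -0.2342  0.0313] [0.0004 0.0009]
  z 0.015 3333 [ 0.4828 -0.2294  0.02  ] [ 0.4345 -0.2811  0.0151] [ 0.5343 -0.1888  0.0249]
  z 0.026 1437 [ 0.4815 -0.2264  0.0301] [ 0.4525 -0.2666  0.0261] [ 0.5159 -0.2035  0.0359]
  z 0.058 650 [ 0.4836 -0.2327  0.0634] [ 0.4665 -0.2532  0.0581] [ 0.5014 -0.2173  0.0696]
  z 0.08 174 [ 0.4826 -0.2345  0.0835] [ 0.476  -0.2424  0.0801] [ 0.4895 -0.2285  0.087 ]
(array([ 0.48665242, -0.24334395,  0.02314373]), [np.float64(0.0027472955561747433), np.float64(0.002747295556174747)])
```

View pics/w4c.png

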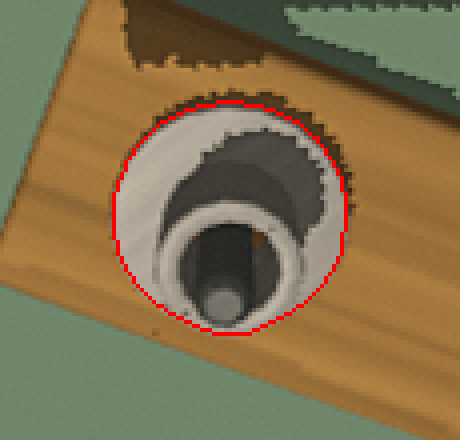

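Flange fit agrees across both views: (0.484, −0.2345). The heights by depth are board .020, flange .030, boss top .0635 and post top .084. Next I'll check the tool tilt and move in over the hub.

```bash
cat > go.py <<'E'
from h import *
import sys
t=np.array([float(v) for v in sys.argv[1:4]]);yaw=float(sys.argv[4]) if len(sys.argv)>4 else None
s=observe();M=R.from_rotvec(s["eef_rot"]).as_matrix()
y=np.degrees(np.arctan2(M[1,1],M[0,1]))
print("pos",s["eef_pos"].round(4),"yaw",y.round(2),"toolz",M[:,2].round(4),"F",np.round(s["ft_force"],1),"M",np.round(s["moment"],2),"gap",round(s["finger_gap"],4),"t",s["time_s"])
a=np.radians(yaw if yaw is not None else y)
T=np.c_[[-np.sin(a),np.cos(a),0],[np.cos(a),np.sin(a),0],[0,0,-1]]
print("shift units",((t-s["eef_pos"])/.04).round(3),"turn deg",np.degrees(R.from_matrix(T@M.T).as_rotvec()).round(2))
E
python3 go.py .484 -.2345 .057 17.1
```

```text
pos [ 0.481  -0.2116  0.1857] yaw 17.47 toolz [ 0.0222  0.0024 -0.9998] F [-1.1  0.5  0.7] M [-0.05  0.05  0.02] gap 0.0911 t 6.25
shift units [ 0.074 -0.574 -3.217] turn deg [-0.14  1.27 -0.37]
```

```bash
python3 -m pendant '[0.08,-0.4,-0.3,-0.1,1.3,-0.4, 0,-0.2,-0.6,0,0,0, 0,0,-0.6,0,0,0, 0,0,-0.3,0,0,0, 0,0,0,0,0,0, 0,0,0,0,0,0, 0,0,0,0,0,0, 0,0,0,0,0,0]'
python3 go.py .484 -.2345 .057 17.1; python3 look.py w5 hub_boss
```

```text
time_s: 7.05
eef_pos: [0.4863, -0.2377, 0.1151]
eef_rot: [1.864, 2.521, 0.002]
ft_force: [0.4, 0.5, 0.4]
finger_gap: 0.091
pos [ 0.4863 -0.2377  0.1151] yaw 17.04 toolz [ 0.0058 -0.0029 -1.    ] F [0.4 0.5 0.4] M [-0.09  0.03 -0.02] gap 0.091 t 7.05
shift units [-0.059  0.079 -1.453] turn deg [0.17 0.33 0.06]
cam [ 0.4615 -0.1567  0.2636] [ 0.092 -0.282 -0.955]
hub_boss [(array([256.4, 212.5]), 0.84)]
7.15
```

View pics/w5.png

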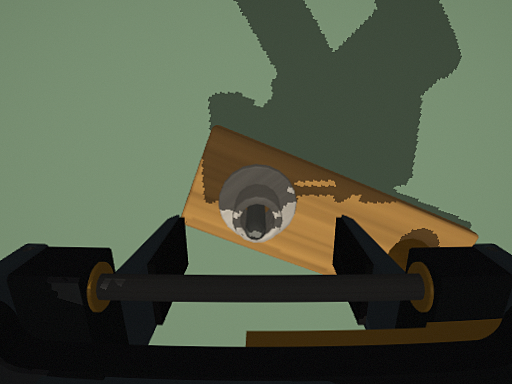

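The hub at (258,205) sits mid-way between the fingertips (185 and 335). Descending.

```bash
python3 -m pendant '[-0.06,0.08,-0.4,0.2,0.3,0, 0,0,-0.5,0,0,0, 0,0,-0.35,0,0,0, 0,0,-0.1,0,0,0, 0,0,0,0,0,0, 0,0,0,0,0,0, 0,0,0,0,0,0, 0,0,0,0,0,0]'
python3 go.py .484 -.2345 .057 17.1
```

```text
time_s: 7.95
eef_pos: [0.4871, -0.2357, 0.0648]
eef_rot: [1.861, 2.518, 0.004]
ft_force: [-0.3, 0.2, 0.7]
finger_gap: 0.091
pos [ 0.4871 -0.2357  0.0648] yaw 17.07 toolz [ 0.0105 -0.0045 -0.9999] F [-0.3  0.2  0.7] M [-0.09  0.03 -0.01] gap 0.091 t 7.95
shift units [-0.078  0.03  -0.196] turn deg [0.26 0.6  0.03]
```

```bash
python3 -m pendant '[-0.08,0.03,-0.1,0.2,0.5,0, 0,0,-0.1,0,0,0, 0,0,0,0,0,0, 0,0,0,0,0,0, 0,0,0,0,0,0, 0,0,0,0,0,0, 0,0,0,0,0,0, 0,0,0,0,0,0]'
python3 go.py .484 -.2345 .057 17.1
```

```text
time_s: 8.75
eef_pos: [0.484, -0.2347, 0.057]
eef_rot: [1.866, 2.524, 0.001]
ft_force: [-1.8, 0.7, 0.2]
finger_gap: 0.0912
pos [ 0.484  -0.2347  0.057 ] yaw 17.06 toolz [ 0.0024 -0.0014 -1.    ] F [-1.8  0.7  0.2] M [-0.07  0.02  0.02] gap 0.0912 t 8.75
shift units [-0.001  0.004  0.001] turn deg [0.08 0.14 0.04]
```

On target, so I'm closing.

```bash
python3 -m pendant '[0,0,0,0,0,0, 0,0,0,0,0,0, 0,0,0,0,0,0, 0,0,0,0,0,0, 0,0,0,0,0,0, 0,0,0,0,0,0, 0,0,0,0,0,0, 0,0,0,0,0,0]' -1
python3 go.py .484 -.2345 .057 17.1; python3 look.py w6 hub_boss
```

```text
time_s: 9.55
eef_pos: [0.4841, -0.2347, 0.0571]
eef_rot: [1.865, 2.524, 0.0]
ft_force: [0.6, 0.9, 0.1]
finger_gap: 0.0356
pos [ 0.4841 -0.2347  0.0571] yaw 17.07 toolz [ 0.0025 -0.0015 -1.    ] F [0.6 0.9 0.1] M [-0.09  0.1   0.02] gap 0.0356 t 9.55
shift units [-0.002  0.005 -0.002] turn deg [0.09 0.14 0.03]
cam [ 0.4597 -0.154   0.2057] [ 0.089 -0.28  -0.956]
hub_boss [(array([258.8, 253.3]), 0.89)]
9.65
```

View pics/w6.png

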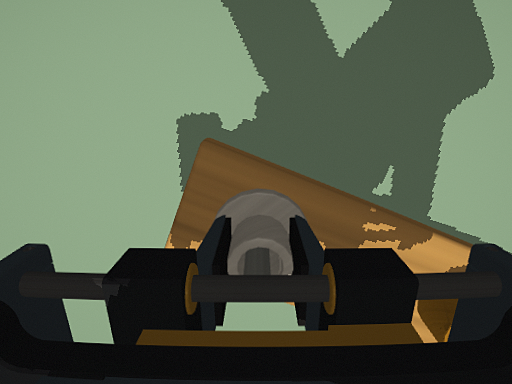

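Gripped: the gap is 35.6 mm and the boss lies between the pads at about (260,250). Lifting straight up.

```bash
python3 -m pendant '[0,0,0.3,0,0,0, 0,0,0.5,0,0,0, 0,0,0.6,0,0,0, 0,0,0.6,0,0,0, 0,0,0.4,0,0,0, 0,0,0,0,0,0, 0,0,0,0,0,0, 0,0,0,0,0,0]'
python3 go.py .504 .1194 .145 17.1; python3 look.py w7 hub_boss; python3 - <<'E'
from h import *
for n in ["side"]:
    im,d=camera(n);cv2.imwrite("pics/s7.png",cv2.resize(im[90:270,190:370],None,fx=3.2,fy=3.2)[:,:,::-1])
E
```

```text
time_s: 10.45
eef_pos: [0.4824, -0.2337, 0.1586]
eef_rot: [1.867, 2.526, 0.0]
ft_force: [0.3, -0.0, -2.3]
finger_gap: 0.0347
pos [ 0.4824 -0.2337  0.1586] yaw 17.06 toolz [ 8.e-04 -3.e-04 -1.e+00] F [ 0.3 -0.  -2.3] M [-0.11  0.05 -0.01] gap 0.0347 t 10.45
shift units [ 0.54   8.827 -0.34 ] turn deg [0.02 0.05 0.04]
cam [ 0.4583 -0.1532  0.3074] [ 0.087 -0.279 -0.956]
hub_boss [(array([258.7, 252.6]), 0.92)]
10.55
```

View pics/w7.png

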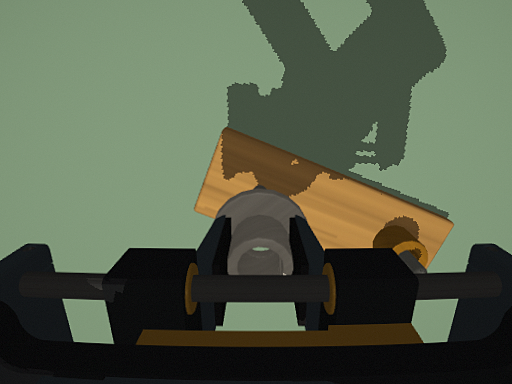

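View pics/s7.png

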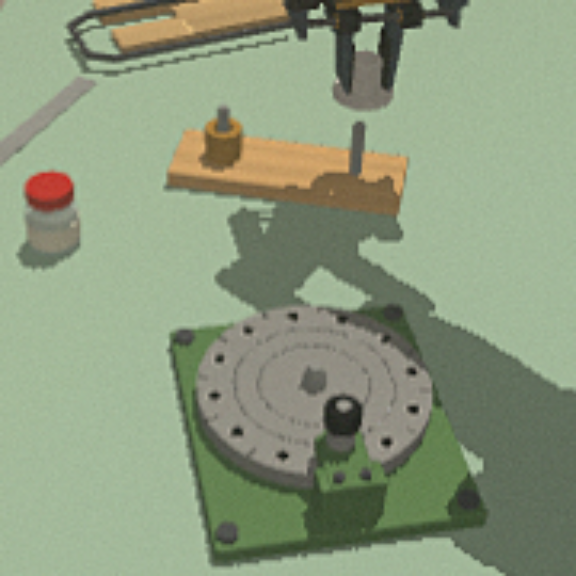

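Hub is clear of the post, bush and board undisturbed. Measuring where the hub sits relative to the TCP.

```bash
python3 - <<'E'
from h import *
import pickle
from scipy.optimize import least_squares
for t,z,tcp in (("w6",.030,(.4841,-.2347)),("w7",.030+.1586-.0571,(.4824,-.2337))):
    b=pickle.load(open(t+".pkl","rb"));c=b["c"];im=b["im"]
    hsv=cv2.cvtColor(im,cv2.COLOR_RGB2HSV)
    # scan columns downward for saturation drop = flange far edge
    pts=[]
    for u in range(230,297,2):
        s=hsv[175:225,u,1].astype(float); s=cv2.GaussianBlur(s.reshape(-1,1),(1,3),0)[:,0]
        low=np.nonzero(s<45)[0]
        if len(low): pts.append((u,175+low[0]-.5))
    pts=np.array(pts);P=atz(c,pts,z)[:,:2]
    for r in (.032,.0313):
        f=lambda p:np.hypot(*(P-p).T)-r
        q=least_squares(f,tcp,loss="soft_l1",f_scale=.0005)
        d=q.x-tcp;a=np.radians(17.06);print(t,r,q.x.round(4),"res",np.abs(f(q.x)).max().round(4),"off world",d.round(4),"toolx",(d@[-np.sin(a),np.cos(a)]).round(4),"tooly",(d@[np.cos(a),np.sin(a)]).round(4))
    pc=cloud(c,b["d"],np.ones(im.shape[:2],bool));k=pc[np.hypot(*(pc[:,:2]-q.x).T)<.034]
    print([ (n,len(w),np.median(w[:,2]).round(4)) for n,w in (("flange",k[abs(k[:,2]-z)<.007]),("bosstop",k[abs(k[:,2]-z-.034)<.007]))])
E
```

```text
w6 0.032 [ 0.4845 -0.2339] res 0.0007 off world [0.0004 0.0008] toolx 0.0006 tooly 0.0006
w6 0.0313 [ 0.4844 -0.2332] res 0.0006 off world [0.0003 0.0015] toolx 0.0014 tooly 0.0007
[('flange', 2304, np.float64(0.03)), ('bosstop', 2380, np.float64(0.0636))]
w7 0.032 [ 0.4827 -0.2328] res 0.0024 off world [0.0003 0.0009] toolx 0.0007 tooly 0.0006
w7 0.0313 [ 0.4826 -0.2321] res 0.0023 off world [0.0002 0.0016] toolx 0.0015 tooly 0.0006
[('flange', 2521, np.float64(0.1315)), ('bosstop', 2049, np.float64(0.1651))]
```

Hub offset from the TCP is only about (0.3, 1) mm, so the TCP target is (0.5037, 0.1184).

```bash
python3 -m pendant '[0,0.7,0,0,0,0, 0.1,1,0,0,0,0, 0.1,1,0,0,0,0, 0.1,1,0,0,0,0, 0.1,1,0,0,0,0, 0.1,1,0,0,0,0, 0,1,0,0,0,0, 0,0.9,0,0,0,0]'
python3 -m pendant '[0,0.6,0,0,0,0, 0,0.3,0,0,0,0, 0,0.1,0,0,0,0, 0,0,0,0,0,0, 0,0,0,0,0,0, 0,0,0,0,0,0, 0,0,0,0,0,0, 0,0,0,0,0,0]'
python3 go.py .5037 .1184 .12 17.1
```

```text
time_s: 11.4
eef_pos: [0.5002, 0.0768, 0.1524]
eef_rot: [-1.876, -2.512, 0.008]
ft_force: [0.1, 0.2, -0.9]
finger_gap: 0.0352
time_s: 12.2
eef_pos: [0.499, 0.1181, 0.1498]
eef_rot: [-1.871, -2.511, 0.015]
ft_force: [-0.2, 0.1, -1.4]
finger_gap: 0.0349
pos [0.499  0.1181 0.1498] yaw 16.61 toolz [-0.0136 -0.0022 -0.9999] F [-0.2  0.1 -1.4] M [-0.06  0.02 -0.  ] gap 0.0349 t 12.2
shift units [ 0.118  0.008 -0.746] turn deg [ 0.13 -0.78  0.49]
```

```bash
python3 -m pendant '[0.12,0,-0.3,0.1,-0.8,0.5, 0,0,-0.4,0,0,0, 0,0,-0.15,0,0,0, 0,0,0,0,0,0, 0,0,0,0,0,0, 0,0,0,0,0,0, 0,0,0,0,0,0, 0,0,0,0,0,0]'
python3 go.py .5037 .1184 .12 17.1; python3 look.py w8 hub_boss;python3 - <<'E'
from h import *
for n in ["side","top"]:
    im,d=camera(n);c=(slice(160,280),slice(220,370)) if n=="side" else (slice(160,285),slice(170,305))
    cv2.imwrite(f"pics/{n}8.png",cv2.resize(im[c],None,fx=4,fy=4)[:,:,::-1])
E
```

```text
time_s: 13.0
eef_pos: [0.5059, 0.1166, 0.1177]
eef_rot: [1.867, 2.521, 0.006]
ft_force: [0.6, -0.2, -1.6]
finger_gap: 0.0348
pos [0.5059 0.1166 0.1177] yaw 16.97 toolz [ 6.3e-03  4.0e-04 -1.0e+00] F [ 0.6 -0.2 -1.6] M [-0.06  0.05 -0.  ] gap 0.0348 t 13.0
shift units [-0.054  0.044  0.058] turn deg [-0.02  0.36  0.13]
cam [0.4811 0.1971 0.2664] [ 0.092 -0.279 -0.956]
hub_boss [(array([259.8, 254.7]), 0.87)]
13.1
```

View pics/w8.png

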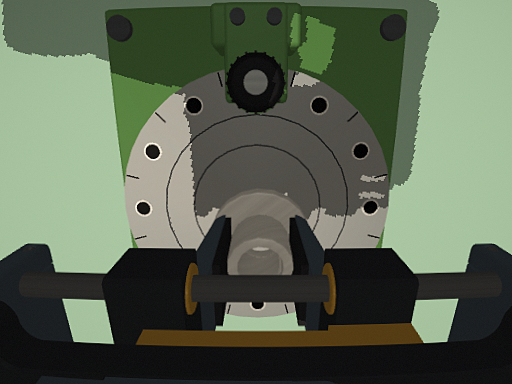

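View pics/side8.png

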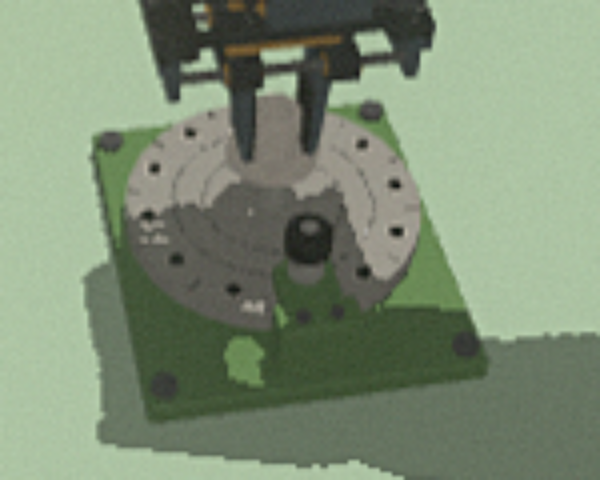

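Hub hangs over the plate at about (260,230), with the plate and knob still home. I'll cross-check the plate centre from the holes in this same view.

```bash
python3 - <<'E'
from h import *
import pickle
b=pickle.load(open("w8.pkl","rb"));g=cv2.cvtColor(b["im"],cv2.COLOR_RGB2GRAY)
P=[]
for u,v in [(194,105),(152,151),(144,208),(319,105),(361,150),(370,207)]:
    w=(g[v-10:v+11,u-10:u+11]<30);yy,xx=np.nonzero(w);P.append(atz(b["c"],(u-10+xx.mean(),v-10+yy.mean()),.04)[0])
P=np.array(P);s=np.linalg.lstsq(np.c_[2*P[:,:2],np.ones(len(P))],(P[:,:2]**2).sum(1),rcond=None)[0];print(s[:2],np.sqrt(s[2]+s[:2]@s[:2]))
E
python3 -m pendant '[-0.05,0.04,-0.05,0,0.4,0.1, 0,0,-0.1,0,0,0, 0,0,0,0,0,0, 0,0,0,0,0,0, 0,0,0,0,0,0, 0,0,0,0,0,0, 0,0,0,0,0,0, 0,0,0,0,0,0]'
python3 go.py .5037 .1184 .077 17.1
```

```text
[0.50389197 0.11891681] 0.09030418429166873
time_s: 14.0
eef_pos: [0.5033, 0.1184, 0.1107]
eef_rot: [-1.866, -2.525, 0.002]
ft_force: [0.0, 0.4, -1.0]
finger_gap: 0.0349
pos [0.5033 0.1184 0.1107] yaw 17.09 toolz [-2.4e-03  2.0e-04 -1.0e+00] F [ 0.   0.4 -1. ] M [-0.09  0.07  0.06] gap 0.0349 t 14.0
shift units [ 0.009 -0.    -0.841] turn deg [-0.01 -0.14  0.01]
```

Consistent. Descending gently, checking on the way.

```bash
python3 -m pendant '[0.01,0,-0.1,0,-0.1,0, 0,0,-0.12,0,0,0, 0,0,-0.12,0,0,0, 0,0,-0.08,0,0,0, 0,0,0,0,0,0, 0,0,0,0,0,0, 0,0,0,0,0,0, 0,0,0,0,0,0]'
python3 go.py .5037 .1184 .077 17.1
```

```text
time_s: 14.8
eef_pos: [0.5036, 0.1183, 0.092]
eef_rot: [-1.866, -2.526, 0.001]
ft_force: [0.5, 0.8, -0.6]
finger_gap: 0.0348
pos [0.5036 0.1183 0.092 ] yaw 17.08 toolz [-0.0011  0.     -1.    ] F [ 0.5  0.8 -0.6] M [-0.07  0.08  0.03] gap 0.0348 t 14.8
shift units [ 0.002  0.002 -0.376] turn deg [-0.   -0.07  0.02]
```

```bash
python3 -m pendant '[0,0,-0.08,0,0,0, 0,0,-0.08,0,0,0, 0,0,-0.08,0,0,0, 0,0,-0.06,0,0,0, 0,0,0,0,0,0, 0,0,0,0,0,0, 0,0,0,0,0,0, 0,0,0,0,0,0]'
python3 go.py .5037 .1184 .077 17.1
```

```text
time_s: 15.6
eef_pos: [0.5035, 0.1186, 0.0791]
eef_rot: [-1.866, -2.525, 0.001]
ft_force: [-0.5, -0.5, -1.7]
finger_gap: 0.0351
pos [0.5035 0.1186 0.0791] yaw 17.07 toolz [-1.4e-03  6.0e-04 -1.0e+00] F [-0.5 -0.5 -1.7] M [-0.02  0.08 -0.02] gap 0.0351 t 15.6
shift units [ 0.005 -0.005 -0.053] turn deg [-0.03 -0.08  0.03]
```

The hub is over the spigot with no contact. The last 2 mm now.

```bash
python3 -m pendant '[0,0,-0.03,0,0,0, 0,0,-0.03,0,0,0, 0,0,-0.02,0,0,0, 0,0,0,0,0,0, 0,0,0,0,0,0, 0,0,0,0,0,0, 0,0,0,0,0,0, 0,0,0,0,0,0]'
python3 go.py .5037 .1184 .077 17.1
```

```text
time_s: 16.4
eef_pos: [0.5037, 0.1188, 0.0771]
eef_rot: [-1.867, -2.526, -0.001]
ft_force: [-0.2, -0.1, 0.7]
finger_gap: 0.0349
pos [0.5037 0.1188 0.0771] yaw 17.06 toolz [-2.0e-04  1.1e-03 -1.0e+00] F [-0.2 -0.1  0.7] M [-0.02  0.13  0.04] gap 0.0349 t 16.4
shift units [ 0.    -0.01  -0.003] turn deg [-0.06 -0.01  0.04]
```

```bash
python3 -m pendant '[0,0,-0.02,0,0,0, 0,0,-0.02,0,0,0, 0,0,0,0,0,0, 0,0,0,0,0,0, 0,0,0,0,0,0, 0,0,0,0,0,0, 0,0,0,0,0,0, 0,0,0,0,0,0]'
python3 go.py .5037 .1184 .077 17.1
```

```text
time_s: 17.2
eef_pos: [0.5037, 0.1189, 0.0771]
eef_rot: [-1.867, -2.526, -0.001]
ft_force: [-0.6, 0.7, 1.5]
finger_gap: 0.0348
pos [0.5037 0.1189 0.0771] yaw 17.07 toolz [ 0.      0.0011 -1.    ] F [-0.6  0.7  1.5] M [-0.03  0.18  0.01] gap 0.0348 t 17.2
shift units [ 0.001 -0.012 -0.002] turn deg [-0.06  0.    0.03]
```

It no longer descends, at exactly the expected height, so it is home. Opening.

```bash
python3 -m pendant '[0,0,0,0,0,0, 0,0,0,0,0,0, 0,0,0,0,0,0, 0,0,0,0,0,0, 0,0,0,0,0,0, 0,0,0,0,0,0, 0,0,0,0,0,0, 0,0,0,0,0,0]' 1
python3 go.py .4772 .2050 .16 17.1
```

```text
time_s: 18.0
eef_pos: [0.5045, 0.1186, 0.0769]
eef_rot: [1.866, 2.526, 0.003]
ft_force: [0.6, -0.9, 0.1]
finger_gap: 0.0911
pos [0.5045 0.1186 0.0769] yaw 17.08 toolz [ 1.7e-03  8.0e-04 -1.0e+00] F [ 0.6 -0.9  0.1] M [-0.08  0.01 -0.01] gap 0.0911 t 18.0
shift units [-0.683  2.159  2.077] turn deg [-0.05  0.1   0.02]
```

```bash
python3 -m pendant '[0,0,0.3,0,0,0, 0,0,0.6,0,0,0, 0,0,0.7,0,0,0, 0,0,0.6,0,0,0, 0,0,0.3,0,0,0, 0,0,0,0,0,0, 0,0,0,0,0,0, 0,0,0,0,0,0]'
python3 go.py .4772 .2050 .16 17.1; python3 look.py w9 hub_boss knob
python3 - <<'E'
from h import *
import pickle
im,d=camera("side");cv2.imwrite("pics/side9.png",cv2.resize(im[160:280,220:370],None,fx=4,fy=4)[:,:,::-1])
b=pickle.load(open("w9.pkl","rb"));pc=cloud(b["c"],b["d"],np.ones((384,512),bool));k=pc[np.hypot(*(pc[:,:2]-[.504,.119]).T)<.04]
for z in(.05,.084):
    q=k[abs(k[:,2]-z)<.005];print(z,len(q),np.median(q,0).round(4),q.min(0).round(4),q.max(0).round(4))
E
```

```text
time_s: 18.8
eef_pos: [0.5037, 0.1185, 0.1847]
eef_rot: [1.866, 2.525, 0.005]
ft_force: [-0.8, -0.0, 0.5]
finger_gap: 0.0914
pos [0.5037 0.1185 0.1847] yaw 17.08 toolz [ 0.0035  0.0012 -1.    ] F [-0.8 -0.   0.5] M [-0.07  0.07  0.02] gap 0.0914 t 18.8
shift units [-0.663  2.162 -0.617] turn deg [-0.07  0.2   0.02]
cam [0.4792 0.1988 0.3335] [ 0.09  -0.278 -0.956]
hub_boss [(array([260.5, 196.2]), 0.92)]
knob [(array([259.6,  88.9]), 0.96)]
18.95
0.05 1807 [0.4996 0.1291 0.0499] [0.4728 0.087  0.045 ] [0.536  0.1503 0.055 ]
0.084 771 [0.5043 0.1194 0.0837] [0.4865 0.101  0.079 ] [0.522  0.1364 0.086 ]
```

View pics/w9.png

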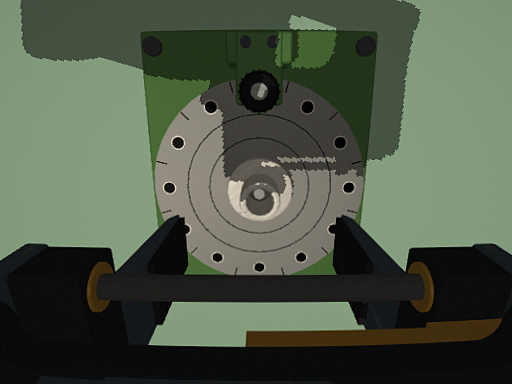

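View pics/side9.png

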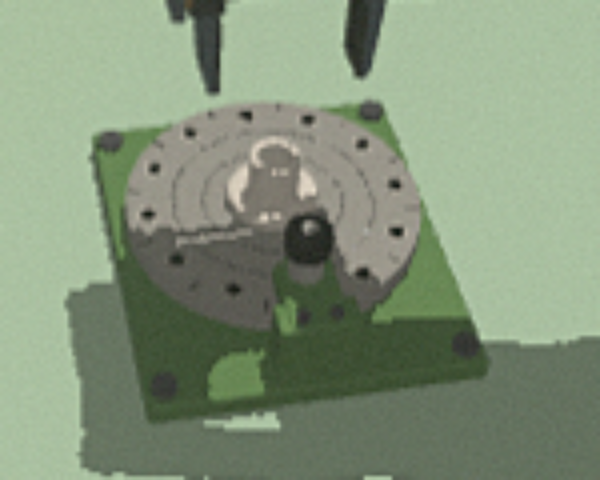

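The hub is home and flat: flange top .0499 and boss top .0837 by depth, axis about (0.504, 0.119). The knob at (260,90) is still home. Now over to the knob.

```bash
python3 -m pendant '[-0.2,0.5,0,0,0.2,0, -0.2,0.7,0,0,0,0, -0.2,0.6,-0.2,0,0,0, -0.1,0.3,-0.3,0,0,0, 0,0,-0.3,0,0,0, 0,0,0,0,0,0, 0,0,0,0,0,0, 0,0,0,0,0,0]'
python3 go.py .4773 .2050 .095 17.1; python3 look.py w10 knob
```

```text
time_s: 19.8
eef_pos: [0.4738, 0.2037, 0.1469]
eef_rot: [-1.866, -2.522, 0.01]
ft_force: [-0.2, 0.5, 0.9]
finger_gap: 0.0912
pos [0.4738 0.2037 0.1469] yaw 17.0 toolz [-0.0071 -0.0027 -1.    ] F [-0.2  0.5  0.9] M [-0.03  0.02 -0.02] gap 0.0912 t 19.8
shift units [ 0.086  0.033 -1.297] turn deg [ 0.16 -0.41  0.1 ]
cam [0.451  0.2846 0.2957] [ 0.08  -0.282 -0.956]
knob [(array([263.1, 223.1]), 0.61)]
19.9
```

View pics/w10.png

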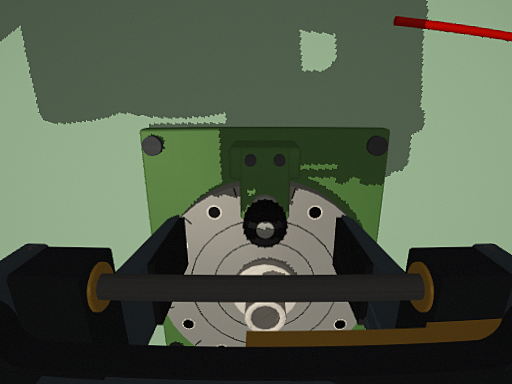

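Knob at (265,222), between the fingers. I'll shift 3 mm in x and go down.

```bash
python3 -m pendant '[0.09,0.03,-0.2,0.2,-0.4,0.1, 0,0,-0.4,0,0,0, 0,0,-0.3,0,0,0, 0,0,-0.1,0,0,0, 0,0,0,0,0,0, 0,0,0,0,0,0, 0,0,0,0,0,0, 0,0,0,0,0,0]'
python3 go.py .4773 .2050 .095 17.1
```

```text
time_s: 20.7
eef_pos: [0.481, 0.2047, 0.1076]
eef_rot: [1.866, 2.521, 0.014]
ft_force: [0.4, -0.3, -0.1]
finger_gap: 0.0913
pos [0.481  0.2047 0.1076] yaw 16.98 toolz [ 0.0088  0.0043 -1.    ] F [ 0.4 -0.3 -0.1] M [-0.05  0.07 -0.02] gap 0.0913 t 20.7
shift units [-0.093  0.009 -0.314] turn deg [-0.25  0.5   0.12]
```

```bash
python3 -m pendant '[-0.09,0.01,-0.1,-0.2,0.5,0.1, 0,0,-0.12,0,0,0, 0,0,-0.08,0,0,0, 0,0,0,0,0,0, 0,0,0,0,0,0, 0,0,0,0,0,0, 0,0,0,0,0,0, 0,0,0,0,0,0]'
python3 go.py .4773 .2050 .095 17.1
```

```text
time_s: 21.5
eef_pos: [0.4774, 0.2054, 0.0952]
eef_rot: [-1.866, -2.527, -0.002]
ft_force: [-0.2, -0.1, 0.1]
finger_gap: 0.0911
pos [0.4774 0.2054 0.0952] yaw 17.1 toolz [ 6.e-04  1.e-03 -1.e+00] F [-0.2 -0.1  0.1] M [-0.13 -0.02  0.  ] gap 0.0911 t 21.5
shift units [-0.003 -0.009 -0.004] turn deg [-0.06  0.04 -0.  ]
```

```bash
python3 -m pendant '[0,0,0,0,0,0, 0,0,0,0,0,0, 0,0,0,0,0,0, 0,0,0,0,0,0, 0,0,0,0,0,0, 0,0,0,0,0,0, 0,0,0,0,0,0, 0,0,0,0,0,0]' -1
python3 go.py .4773 .2050 .110 17.1
```

```text
time_s: 22.3
eef_pos: [0.4769, 0.2052, 0.0954]
eef_rot: [-1.866, -2.526, -0.0]
ft_force: [-7.5, -2.8, 3.0]
finger_gap: 0.0303
pos [0.4769 0.2052 0.0954] yaw 17.09 toolz [-5.e-04  7.e-04 -1.e+00] F [-7.5 -2.8  3. ] M [-0.43  1.43 -0.01] gap 0.0303 t 22.3
shift units [ 0.009 -0.004  0.366] turn deg [-0.04 -0.03  0.01]
```

Gripped: gap 30.3 mm. Pulling up slowly, watching the force.

```bash
python3 -m pendant '[-0.01,0,0.05,0,0,0, 0,0,0.08,0,0,0, 0,0,0.08,0,0,0, 0,0,0.05,0,0,0, 0,0,0.03,0,0,0, 0,0,0,0,0,0, 0,0,0,0,0,0, 0,0,0,0,0,0]'
python3 go.py .4770 .2052 .1105 17.1
```

```text
time_s: 23.1
eef_pos: [0.4765, 0.205, 0.1028]
eef_rot: [-1.866, -2.525, 0.003]
ft_force: [3.2, 1.4, -12.7]
finger_gap: 0.0289
pos [0.4765 0.205  0.1028] yaw 17.09 toolz [-2.7e-03 -4.0e-04 -1.0e+00] F [  3.2   1.4 -12.7] M [ 0.2  -0.62  0.01] gap 0.0289 t 23.1
shift units [0.013 0.004 0.194] turn deg [ 0.02 -0.15  0.01]
```

12.7 N at 7.4 mm fits the spring, so there is no slip. Continuing to the stop.

```bash
python3 -m pendant '[0.01,0,0.08,0,-0.1,0, 0,0,0.08,0,0,0, 0,0,0.08,0,0,0, 0,0,0.06,0,0,0, 0,0,0.03,0,0,0, 0,0,0.02,0,0,0, 0,0,0,0,0,0, 0,0,0,0,0,0]'
python3 go.py .4770 .2052 .1105 17.1
```

```text
time_s: 23.9
eef_pos: [0.4764, 0.205, 0.11]
eef_rot: [-1.865, -2.524, 0.007]
ft_force: [4.4, 2.4, -17.5]
finger_gap: 0.0288
pos [0.4764 0.205  0.11  ] yaw 17.09 toolz [-0.0048 -0.0017 -1.    ] F [  4.4   2.4 -17.5] M [ 0.26 -0.78 -0.04] gap 0.0288 t 23.9
shift units [0.014 0.005 0.012] turn deg [ 0.1  -0.28  0.01]
```

```bash
python3 -m pendant '[0.01,0,0.02,0.1,-0.3,0, 0,0,0.02,0,0,0, 0,0,0,0,0,0, 0,0,0,0,0,0, 0,0,0,0,0,0, 0,0,0,0,0,0, 0,0,0,0,0,0, 0,0,0.02,0,0,0]'
python3 go.py .4770 .2052 .1105 17.1;python3 look.py w11 knob hub_boss
python3 - <<'E'
from h import *
import pickle
for n in("side","top"):
    im,d=camera(n);cv2.imwrite(f"pics/{n}11.png",cv2.resize(im[160:280,220:370] if n=="side" else im,None,fx=4 if n=="side" else 1.5,fy=4 if n=="side" else 1.5)[:,:,::-1])
b=pickle.load(open("w11.pkl","rb"));pc=cloud(b["c"],b["d"],np.ones((384,512),bool))
k=pc[np.hypot(*(pc[:,:2]-[.4775,.2053]).T)<.012];k=k[(k[:,2]>.1)&(k[:,2]<.135)];print("knob top",len(k),np.percentile(k[:,2],[20,50,80]).round(4))
k=pc[np.hypot(*(pc[:,:2]-[.504,.119]).T)<.036]
for z in(.05,.084):
    q=k[abs(k[:,2]-z)<.005];print(z,len(q),q.size and np.median(q,0).round(4))
E
python3 go.py .4770 .2052 .1105 17.1
```

```text
time_s: 24.7
eef_pos: [0.4763, 0.205, 0.1107]
eef_rot: [1.867, 2.527, 0.001]
ft_force: [6.7, 3.1, -28.1]
finger_gap: 0.029
pos [0.4763 0.205  0.1107] yaw 17.08 toolz [ 5.e-04  4.e-04 -1.e+00] F [  6.7   3.1 -28.1] M [ 0.39 -1.12  0.05] gap 0.029 t 24.7
shift units [ 0.016  0.006 -0.006] turn deg [-0.02  0.03  0.02]
cam [0.4522 0.2854 0.2596] [ 0.087 -0.279 -0.956]
knob [(array([261.6, 259. ]), 0.58)]
hub_boss [(array([258.8, 334.7]), 0.6)]
24.85
knob top 957 [0.1206 0.1211 0.1217]
0.05 803 [0.495  0.1262 0.05  ]
0.084 42 [0.4995 0.1352 0.0801]
pos [0.4763 0.205  0.1107] yaw 17.09 toolz [ 2.e-04  3.e-04 -1.e+00] F [  5.6   2.4 -22.5] M [ 0.36 -0.88  0.03] gap 0.0292 t 24.95
shift units [ 0.017  0.006 -0.005] turn deg [-0.02  0.01  0.01]
```

View pics/w11.png

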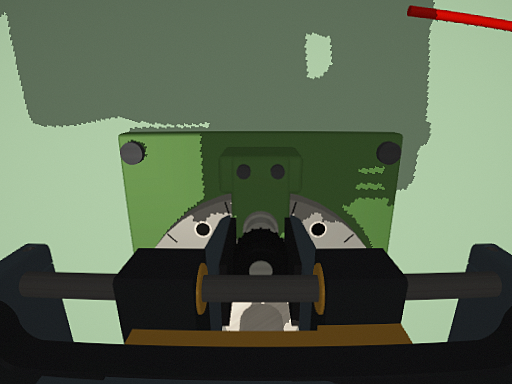

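View pics/side11.png

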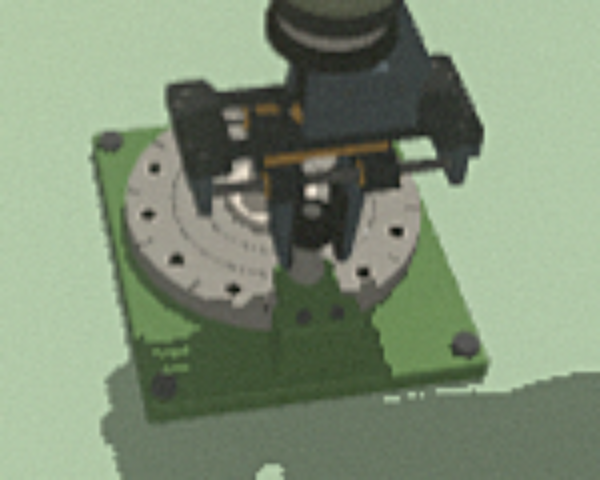

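View pics/top11.png

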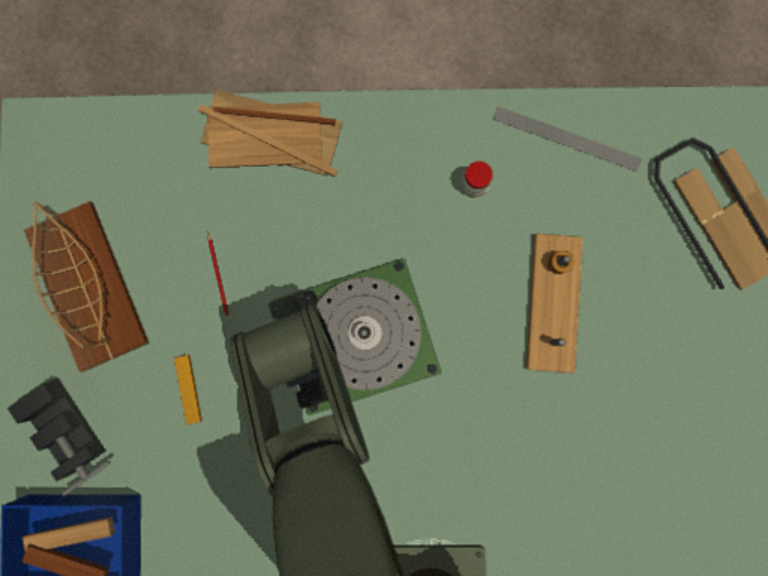

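The knob top is now at .121 (it was .106), so the plunger is 15 mm up at its stop. The hub stands untouched on the plate, and bush, jar, pencil and block are in place. I'll settle briefly to confirm it holds.

```bash
python3 -m pendant '[0,0,0,0,0,0, 0,0,0,0,0,0, 0,0,0,0,0,0, 0,0,0,0,0,0, 0,0,0,0,0,0, 0,0,0,0,0,0, 0,0,0,0,0,0, 0,0,0,0,0,0]'
python3 go.py .4770 .2052 .1105 17.1
python3 look.py w12 knob; python3 - <<'E'
from h import *
import pickle
b=pickle.load(open("w12.pkl","rb"));pc=cloud(b["c"],b["d"],np.ones((384,512),bool))
k=pc[np.hypot(*(pc[:,:2]-[.4775,.2053]).T)<.012];k=k[(k[:,2]>.1)&(k[:,2]<.135)];print("knob top",len(k),np.percentile(k[:,2],[20,50,80]).round(4))
E
```

```text
time_s: 25.75
eef_pos: [0.4764, 0.205, 0.1107]
eef_rot: [1.866, 2.526, 0.003]
ft_force: [5.2, 1.8, -18.2]
finger_gap: 0.0291
pos [0.4764 0.205  0.1107] yaw 17.09 toolz [ 1.6e-03  9.0e-04 -1.0e+00] F [  5.2   1.8 -18.2] M [ 0.23 -0.63  0.02] gap 0.0291 t 25.75
shift units [ 0.015  0.006 -0.004] turn deg [-0.05  0.09  0.01]
cam [0.4521 0.2853 0.2595] [ 0.088 -0.278 -0.956]
knob [(array([258.7, 257.7]), 0.66), (array([507.4,  23.5]), 0.3)]
25.85
knob top 953 [0.1206 0.1211 0.1216]
```

Stable at 18 N, with the knob still at full lift. Handing in.

```bash
python3 -c "
from workcell import *
print(sign_off())"
```

```text
the job is handed in; nothing more can be done
None
```

The hub blank is on the spigot and let go, and the arm is holding the plunger knob up at its stop. I handed in at about 26 s of the 51 s allowed.

- **Hub:** I gripped it by the boss, lifted it off its post and lowered it in hand over the spigot until it stopped on the plate. After release, the wrist camera's depth picture put the flange top at 49.9 mm and the boss top at 83.7 mm. That means flat and home, about 0.5 mm from the spigot axis.
- **Plunger:** I pulled the knob straight up. The force followed the spring, 12.7 N at 7 mm and about 17.5 N near the stop, then rose to 28 N against the stop with no slip. In the last check the knob top stood at 121 mm, up from 106 mm, so the full 15 mm lift, held at about 18 N.
- **Left alone:** In the last top picture the bush, block, jar and pencil looked to be where they were at the start; I judged this by eye.

**Checks that disagreed or fell short:**
- The networks' first triangulated positions were up to 5–10 mm off the values I used, and one took the hub for the bush. I relied on the flange outline, the index holes and depth instead.
- The sideways force on the held knob is about 5 N, a grip slightly off centre.
- With the gripper in the way, the last depth check saw the flange at 50 mm, but too little of the boss top to confirm it again.

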